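# Pack the jasper sample slabs in the presser cradle

### The job

Swing the presser arm up and right back until it stays, then lay every jasper slab on the table (two or three) flat on the base plate as one row along the bright strip: one against the end stop, each next one butted flush to its neighbour with no gap. Then lay the cork separator sheet on the row, lengthwise along it, centred across it and with its end at the end stop, stack the marble cover slab on the sheet in the same way, and finally lower the presser arm so that its foot rests on the cover. If something gets knocked out of place put it right, and leave the other things on the desk where they are.

Things in the scene. Friction and masses are not known exactly. Their poses are not given: they have to be found in the camera images.
- cradle: Packing cradle, fixed at a different place and yaw each time: dark steel base plate 110 (x) x 170 (y, -90 to +80) x 12 mm high. Origin on the desk under the row's middle line x = 0, z up. A bright strip 46 mm wide along that line shows where the row lies. The brass head with the presser's pivot stands at the +x side (x = 97 to 123, y = -12 to +32, 75 mm high).
- row_start (a point): Point on the flat face of the brass end stop, at x = 0, y = +60, z = 12 mm (plate top) in the cradle's frame; axes as the cradle's. The stop crosses the plate, 80 mm wide (x), 12 mm thick, 52 mm high over the desk; its face looks to the cradle's -y and the row grows from it towards -y.
- presser (a joint): Hinge of the presser arm, rad. The brass arm (12 mm wide, 10 mm thick) points from the head to the cradle's -x and swings up and over to +x as the value grows. -0.12: lower stop (starts there or just above); 0: level, the foot just rests on a finished pack; 1.75: upper stop. It takes 1 to 3 N at the grip, stays where left above about 1.3 rad, and lower down sinks slowly by its own weight.
- presser_foot (a point): Centre of the underside of the presser's foot, a dark disc 24 mm across, 110 mm from the hinge and 18 mm below the arm's axis; it comes down on the row's middle line, 50 mm from the end stop, 47 mm over the desk (12 plate + 14 slab + 9 sheet + 12 cover) when the joint is 0.
- presser_grip (a point): Middle of the steel grip bar at the free end of the presser arm, 185 mm from the hinge: a round bar 16 mm in diameter and 28 mm long, along the cradle's y axis (pinch it by its two ends from above; it may turn between the fingers). Its orientation turns with the arm.
- presser_hinge (a point): Point on the presser's hinge axis in the arm's plane, at x = 110, y = 10, z = 65 mm in the cradle's frame.
- slab1: One of up to three alike red jasper sample slabs, 46 (x) x 36 (y) x 14 mm thick, 60 g, lying flat; may be absent (None). Origin at the centre of its underside. In the row its 36 mm (y) side runs along the cradle's y, so that neighbours butt with their 46 mm long faces. Any order.
- slab2: One of up to three alike red jasper sample slabs, 46 (x) x 36 (y) x 14 mm thick, 60 g, lying flat; may be absent (None). Origin at the centre of its underside. In the row its 36 mm (y) side runs along the cradle's y, so that neighbours butt with their 46 mm long faces. Any order.
- slab3: One of up to three alike red jasper sample slabs, 46 (x) x 36 (y) x 14 mm thick, 60 g, lying flat; may be absent (None). Origin at the centre of its underside. In the row its 36 mm (y) side runs along the cradle's y, so that neighbours butt with their 46 mm long faces. Any order.
- sheet: Cork-board separator sheet, stiff, 50 (x) x 96 (y) x 9 mm thick, 30 g, lying flat. Origin at the centre of its underside. On the row its 96 mm side runs along the cradle's y; it overhangs a row of two slabs by 24 mm at the far end.
- cover: Pale marble cover slab, 48 (x) x 90 (y) x 12 mm thick, 140 g, lying flat. Origin at the centre of its underside. On the sheet its 90 mm side runs along the cradle's y.
- jar: Bystander: amber glass stone jar, 60 mm across, 85 mm high. Origin under its middle.
- scoop: Bystander: pewter scoop about 120 mm long, 14 mm high.
- loupe: Bystander: folded steel loupe, about 70 mm long, 16 mm high.
- stone: Bystander: rounded red jasper sample stone, 42 mm across, 26 mm high.
- dish: Bystander: white ceramic dish, 70 mm across, 25 mm high.
- tweezers: Bystander: steel tweezers 120 mm long, 8 mm high.

How it is judged:
On the way, in this order (a step that is already met when the one before it is completed fails the run):
1. the presser arm is swung up and back (past 1.4 rad) (value of joint presser above 1.4 rad), for 0.2 s.
2. all slabs lie in one gapless row from the end stop, the arm still raised (x of slab1 in the frame of cradle between -0.008 and 0.008 m and z of slab1 in the frame of cradle between 0.009 and 0.015 m and angle between the y axis of each of slab1, slab2, slab3 and the y axis of cradle, either way round below 0.1 rad and angle between each of slab1, slab2, slab3's own z axis and vertical below 0.06 rad and (horizontal distance between slab1 and slab2 below 0.0385 m or horizontal distance between slab1 and slab3 below 0.0385 m) and x of slab2 in the frame of cradle between -0.008 and 0.008 m and z of slab2 in the frame of cradle between 0.009 and 0.015 m and (horizontal distance between slab2 and slab1 below 0.0385 m or horizontal distance between slab2 and slab3 below 0.0385 m) and x of slab3 in the frame of cradle between -0.008 and 0.008 m and z of slab3 in the frame of cradle between 0.009 and 0.015 m and (horizontal distance between slab3 and slab1 below 0.0385 m or horizontal distance between slab3 and slab2 below 0.0385 m) and y of any of slab1, slab2, slab3 in the frame of cradle above 0.0395 m and value of joint presser above 1.2 rad), for 0.3 s.
3. the cork sheet lies on the row (x of slab1 in the frame of cradle between -0.008 and 0.008 m and z of slab1 in the frame of cradle between 0.009 and 0.015 m and angle between the y axis of each of slab1, slab2, slab3, sheet and the y axis of cradle, either way round below 0.1 rad and angle between each of slab1, slab2, slab3, sheet's own z axis and vertical below 0.06 rad and (horizontal distance between slab1 and slab2 below 0.0385 m or horizontal distance between slab1 and slab3 below 0.0385 m) and x of slab2 in the frame of cradle between -0.008 and 0.008 m and z of slab2 in the frame of cradle between 0.009 and 0.015 m and (horizontal distance between slab2 and slab1 below 0.0385 m or horizontal distance between slab2 and slab3 below 0.0385 m) and x of slab3 in the frame of cradle between -0.008 and 0.008 m and z of slab3 in the frame of cradle between 0.009 and 0.015 m and (horizontal distance between slab3 and slab1 below 0.0385 m or horizontal distance between slab3 and slab2 below 0.0385 m) and y of any of slab1, slab2, slab3 in the frame of cradle above 0.0395 m and x of sheet in the frame of cradle between -0.01 and 0.01 m and z of sheet in the frame of cradle between 0.023 and 0.029 m and y of sheet in the frame of cradle above 0.002 m), for 0.2 s.
4. the cover slab lies on the sheet (all of step 3 and x of cover in the frame of cradle between -0.01 and 0.01 m and z of cover in the frame of cradle between 0.032 and 0.038 m and angle between the y axis of cover and the y axis of cradle, either way round below 0.1 rad and angle between cover's own z axis and vertical below 0.06 rad and y of cover in the frame of cradle above 0.003 m), for 0.2 s.
At the end, for the whole second after the job is handed in: Slabs flat in one row, within 8 mm of the middle line, 0.1 rad of square, gaps (stop included) under 2.5 mm; sheet flat on the slabs, cover flat on the sheet, within 10 mm of the middle line and 10 to 12 mm of the stop, 0.1 rad of square; presser below 0.04 rad, foot on the cover; all still (all of step 4 and value of joint presser below 0.04 rad and contact force between presser and cover above 0.2 N and linear speed of each of slab1, slab2, slab3, sheet, cover below 0.02 m/s); the robot touches nothing.
It fails at once if a bystander is pushed more than 5 cm (distance of any of jar, scoop, loupe, stone, dish, tweezers from where it was at the start of the episode above 0.05 m).
It fails at once if the jar is tipped over (angle between jar's own z axis and vertical above 0.6 rad).
Of slab1, slab2, slab3 only 2 to 3 are there at a start; the rules pass over those that are not, and their reading is None.
At some moment in a run one of slab1, slab2, slab3, cover may be knocked a few centimetres aside while the robot is not near it.
Once in a run the grip may slacken for a moment while it holds something.
It also fails if it takes over 210 s, if anything falls off the work surface, if the arm or the gripper's body presses on something with over 40 N, if the wrist force passes 120 N, or if a joint passes its speed limit or range.

### The arm

A 6-joint arm with a two-finger parallel gripper is mounted at the origin on the work surface. World frame = base frame: x ahead of the robot, y to its left, z up, the work surface at z = 0. Lengths are in m, angles in rad, forces in N, time in s.
With the tool pointing down it reaches from about 0.425 to 0.925 m from the base axis. Payload 12.5 kg.
Tool frame: the origin (TCP) lies midway between the tips of the shut fingers; the grasp point (between the pads) lies 19 mm behind it; z points along the fingers, y is the line along which they close (so a half turn about z gives the same grasp; the last joint's range is limited). The gripper opens to 85 mm and grips with 20 to 120 N. Pads are 22 mm wide; open, the fingers measure 114 mm over their backs; the gripper's body (76 mm by 85 mm) begins 54 mm behind the grasp point. The pads swing forward as they close: fully open they stand 13 mm farther back than shut.
Start: joints at [1.143, 0.491, 1.559, -0, 1.092, -0.106], TCP at [0.198, 0.593, 0.231] pointing down, gripper open.
Joint ranges: [-3.1, 3.1], [-0.84, 2.19], [0.05, 2.79], [-1.13, 4.28], [0.06, 2.93], [-2.69, 2.69]. Speed limits (rad/s): [2.22, 2.22, 2.79, 3.14, 3.14, 3.14].

### API

Orientations are given as a rotation vector (axis times angle).
In Python, from plant import robot gives the robot as it stands. The module is installed in compiled form; this text tells all that it offers. Calls block until the motion is done:
- robot.move_to(position, orientation): joint-space move of the TCP to a pose.
- robot.move_linear(position, orientation=None, feed=0.15, until_force=None): straight line of the TCP; orientation=None keeps the orientation; feed is the mean speed in m/s. With until_force (N) it stops when the force on the tool has changed by that much, and returns True; else False.
- robot.set_joints(angles): joint-space move.
- robot.move_gripper(opening): finger opening in m; the grip force is fixed at half the most; returns when the fingers have stopped.
- robot.dwell(seconds).
- robot.inverse_kinematics(position, orientation): joint angles nearest the present ones, or None.
- robot.read_state(): the state.
- robot.capture(name): name is "scene" or "top" or "wrist"; returns a dict with "img" (384x512x3 uint8, red, green, blue), "z_map" (384x512 float32, m along the optical axis (not along the pixel's ray), 0 where there is no reading), "fx", "fy", "cx", "cy" (pixels), "world_to_cam" (4x4, takes a point from world to camera coordinates). Camera axes: x right, y up, looking along -z (the intrinsics and any distortion apply to the point x, -y, -z); pixel columns grow to the right and rows downward; lengths in m; the calibration is good to about 2 mm. A picture is of the moment at which its call begins.
A pose or a line that the arm cannot do raises robot.Unreachable and nothing moves.
- robot.sign_off(): hands the job in; it is judged then, once.
Trained networks look in a picture, given as the dict that the camera call returned (one of the last four; its "shot" number tells which), for a name from the list of things; names that differ only in an ending like _2 or _b are one class to them, and where a whole thing is asked for, a point or a joint stands for the part that bears it (a point fixed in the world has none). Each returns a list of dicts, best first, with "confidence" (0 to 1); they miss things now and then, are a little off and sometimes report something else, mostly with a low value. They report only what shows in the picture. A call takes as long as a camera call.
- robot.look_for(name, picture): "pixel" ([column, row] in pixels, amid what is visible of it).
- robot.pinpoint(name, picture): "pixel" ([column, row] in pixels: a listed point, or the origin of a listed thing).
The state is a dict: "clock": time; "joint_positions": joint angles; "qd": joint speeds; "effort": joint torques, N m; "eef_pos": TCP position; "tool_rot": TCP orientation; "wrist_force": force on the tool from outside, world axes, zero at the start; "moment": the same for the moment, N m; "grip_width": finger opening in m; "gripper_force": force on a finger pad.
Only numpy, scipy, OpenCV 4.12 (cv2) and the standard library are available. Lean on these libraries where they do the work, as an engineer would, in place of code of your own. Each camera call takes 0.05 s, during which the arm holds its last target. There are 200 camera calls.

## Working session

There is one attempt and no reset: what is moved stays moved. The work goes in short steps, each a Python script; the robot and the scene stay as the last script left them, time stands still between calls to the robot, and variables do not carry over. Pictures are saved under pics/ and viewed, at most 14 in all, crops included, and the job is handed in when it is done.

```bash
mkdir -p pics; ls
cat > h.py <<'E'
import numpy as np, cv2
from plant import robot
def save(c,n): cv2.imwrite(f'pics/{n}.png',c['img'][:,:,::-1])
def cloud(c):
    z=c['z_map']; v,u=np.mgrid[0:z.shape[0],0:z.shape[1]]
    p=np.stack([(u-c['cx'])/c['fx']*z,-(v-c['cy'])/c['fy']*z,-z],-1)
    M=np.linalg.inv(c['world_to_cam'])
    w=p@M[:3,:3].T+M[:3,3]; w[z<=0]=np.nan
    return w
def ray(c,px,h):
    "world point on the pixel's ray at height h"
    M=np.linalg.inv(c['world_to_cam'])
    d=M[:3,:3]@np.array([(px[0]-c['cx'])/c['fx'],-(px[1]-c['cy'])/c['fy'],-1]); o=M[:3,3]
    return o+d*(h-o[2])/d[2]
E
python3 - <<'E'
from h import *
for n in ['top','scene']:
    c=robot.capture(n); save(c,n+'0'); np.savez(n+'0.npz',**{k:v for k,v in c.items()})
    print(n,c['fx'],c['fy'],c['cx'],c['cy'],np.linalg.inv(c['world_to_cam']).round(3).tolist(),c.keys())
    for o in ['cradle','row_start','presser_foot','presser_grip','presser_hinge','slab1','sheet','cover','jar','scoop','loupe','stone','dish','tweezers']:
        print(o,[(np.round(d['pixel']).tolist(),round(d['confidence'],2)) for d in robot.pinpoint(o,c)])
print(robot.read_state())
E
```

```text
pics
top 456.3496598977549 456.3496598977549 259.42599107857967 196.90656386876597 [[-0.022, 0.99, -0.136, 0.393], [-1.0, -0.02, 0.014, -0.0], [0.011, 0.136, 0.991, 1.249], [0.0, 0.0, 0.0, 1.0]] dict_keys(['img', 'z_map', 'fx', 'fy', 'cx', 'cy', 'world_to_cam', 'shot'])
cradle [([237.0, 220.0], 0.8)]
row_start [([215.0, 222.0], 0.88), ([236.0, 217.0], 0.52)]
presser_foot [([236.0, 217.0], 0.88)]
presser_grip [([235.0, 220.0], 0.67), ([239.0, 245.0], 0.64)]
presser_hinge [([223.0, 176.0], 0.86)]
slab1 [([152.0, 196.0], 0.79), ([334.0, 236.0], 0.5)]
sheet [([167.0, 242.0], 0.92)]
cover []
jar [([190.0, 143.0], 0.58), ([214.0, 221.0], 0.41)]
scoop [([405.0, 149.0], 0.74), ([334.0, 238.0], 0.71)]
loupe [([108.0, 221.0], 0.75)]
stone [([312.0, 152.0], 0.52)]
dish [([410.0, 265.0], 0.76)]
tweezers [([126.0, 274.0], 0.57)]
scene 470.110904072869 470.110904072869 259.67810967927136 189.19978821230228 [[0.759, -0.425, 0.493, 1.177], [0.65, 0.471, -0.596, -0.73], [0.021, 0.773, 0.634, 0.865], [0.0, 0.0, 0.0, 1.0]] dict_keys(['img', 'z_map', 'fx', 'fy', 'cx', 'cy', 'world_to_cam', 'shot'])
crad
[... 488 characters left out ...]
0, 132.0], 0.42)]
{'clock': 1.5, 'joint_positions': array([ 1.14335798e+00,  4.90929955e-01,  1.55888880e+00, -1.68637333e-05,
        1.09168921e+00, -1.05585910e-01]), 'qd': array([-0.00116611, -0.00188405,  0.00253601,  0.00178009, -0.00114998,
        0.00196312]), 'effort': array([ 1.18543780e-04, -6.18265128e+01, -2.61843145e+01, -7.55454289e-05,
        4.44366597e-04,  1.98318264e-05]), 'eef_pos': array([0.19768676, 0.59293823, 0.23131219]), 'tool_rot': array([5.03367380e-01, 3.10096675e+00, 1.22147048e-04]), 'wrist_force': array([-0.49868637,  0.60955739, -0.13325624]), 'moment': array([ 0.02925128, -0.01070099,  0.0009222 ]), 'gripper_force': 0.0, 'grip_width': 0.08527142026254522}
```

Run:
```python
import cv2
a=cv2.imread('pics/top0.png')[80:340,60:460]; cv2.imwrite('pics/top0c.png',cv2.resize(a,(800,520),interpolation=cv2.INTER_CUBIC))
a=cv2.imread('pics/scene0.png'); cv2.imwrite('pics/scene0c.png',cv2.resize(a,(768,576)))
```

```text
(no output)
```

View pics/top0c.png

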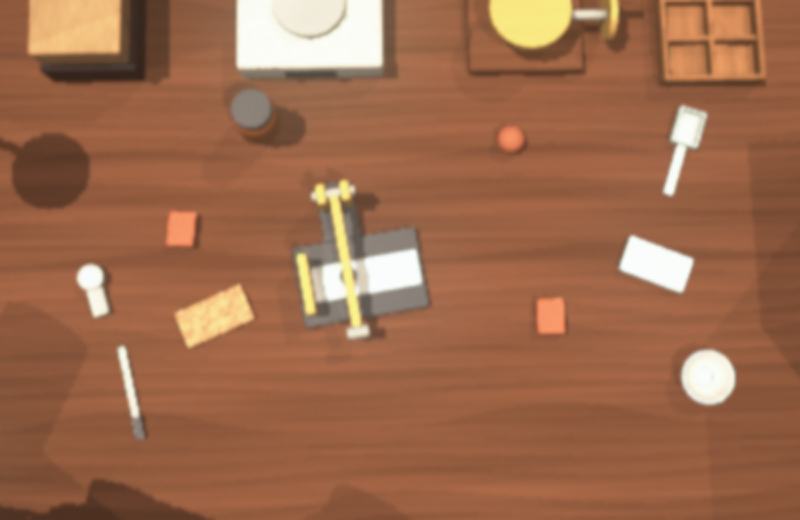

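View pics/scene0c.png

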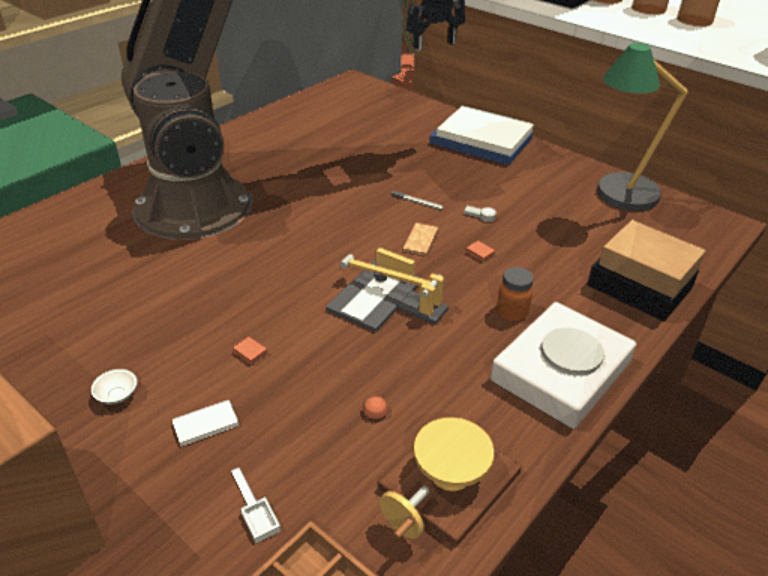

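```bash
cat >> h.py <<'E'
def blobs(c,mask,zmin=-.02,zmax=.1,amin=60):
    "min-area rectangles (world) of mask components: centre, sides, angle of long side, median z"
    w=cloud(c); m=(mask&(w[...,2]>zmin)&(w[...,2]<zmax)).astype(np.uint8)
    n,l,st,_=cv2.connectedComponentsWithStats(m); out=[]
    for i in range(1,n):
        if st[i,4]<amin: continue
        p=w[l==i]; z=np.median(p[:,2]); q=p[np.abs(p[:,2]-z)<.004]
        if len(q)<amin/2: continue
        (cx,cy),(a,b),_=r=cv2.minAreaRect((q[:,:2]*1000).astype(np.float32))
        bx=cv2.boxPoints(r); e=max((bx[1]-bx[0],bx[2]-bx[1]),key=np.linalg.norm)
        out.append((np.round([cx,cy],1),np.round(sorted((a,b)),1),round(float(np.arctan2(e[1],e[0])%np.pi),3),round(z*1000,1),int(st[i,4]),st[i,:4].tolist()))
    return out
def masks(c):
    h,s,v=[x.astype(int) for x in cv2.split(cv2.cvtColor(c['img'],cv2.COLOR_RGB2HSV))]
    R,G,B=[c['img'][...,i].astype(int) for i in range(3)]
    return dict(red=(R>170)&(R-G>75)&(s>125)&(h<14),cork=(h>11)&(h<24)&(v>170)&(s>80)&(s<190),white=(s<45)&(v>170),yellow=(h>22)&(h<34)&(s>110)&(v>140))
E
python3 - <<'E'
from h import *
for n in ['top','scene']:
    c=dict(np.load(n+'0.npz')); w=cloud(c)
    for k,m in masks(c).items():
        print(n,k)
        for b in blobs(c,m,amin=50): print('  ',*b)
    if n=='scene': print('red?',w[38:52:3,265:277:3].round(3).tolist())
    print(w[300,100],w[240,300])
E
```

```text
top red
   [ 693.8 -174.4] [30.5 33.6] 1.149 22.7 127 [309, 143, 13, 12]
   [578.1 280. ] [35.3 46.5] 3.064 14.1 246 [143, 185, 15, 18]
   [ 449. -220.] [36.2 44.7] 0.029 14.0 255 [328, 229, 15, 18]
top cork
   [874.4 403.6] [120.1 150.8] 3.128 95.9 2393 [74, 52, 47, 56]
   [ 862.5 -463.2] [119.7 157.3] 3.134 8.2 2203 [389, 57, 54, 63]
   [ 859.1 -198.6] [106.2 110.1] 0.484 71.0 216 [304, 63, 43, 41]
   [ 857.2 -321.9] [36.7 56.7] 2.938 66.8 111 [364, 73, 14, 24]
   [458.5 234.3] [50.2 96.3] 1.965 9.2 759 [147, 222, 40, 33]
top white
   [868.1  99.2] [155.8 195.4] 1.566 51.5 3909 [179, 59, 72, 56]
   [ 670.2 -415.5] [ 40.2 122. ] 2.844 4.4 397 [392, 133, 21, 45]
   [ 515.9 -368.2] [48.6 90.6] 1.177 12.2 633 [370, 198, 37, 28]
   [511.9   0.8] [52.1 92. ] 1.718 13.0 619 [235, 204, 36, 24]
   [499.6  79.1] [39.4 51.2] 0.161 12.9 262 [216, 211, 17, 20]
   [495.3 396.4] [32.2 67.8] 0.237 14.7 225 [99, 213, 15, 25]
   [318. 634.] [ 61.5 200.4] 0.155 45.7 1556 [0, 255, 25, 83]
   [370.5 349. ] [10.  92.6] 0.197 6.7 117 [120, 254, 10, 35]
   [ 362.4 -425.3] [54.9 56.1] 0.825 15.0 568 [401, 
[... 1439 characters left out ...]
8] [ 9.6 87.1] 0.18 60.9 102 [233, 173, 56, 20]
   [ 861.4 -200.1] [107.1 107.5] 0.844 75.7 1747 [276, 279, 53, 43]
red? [[[-0.725, 1.583, -0.315], [-0.824, 1.737, -0.386], [-0.817, 1.761, -0.391], [-0.805, 1.779, -0.393]], [[-0.73, 1.59, -0.339], [-0.787, 1.692, -0.384], [-0.782, 1.718, -0.39], [-0.772, 1.739, -0.394]], [[-0.715, 1.574, -0.35], [-0.769, 1.671, -0.394], [-0.756, 1.687, -0.395], [-0.738, 1.698, -0.393]], [[-0.723, 1.584, -0.376], [-0.714, 1.604, -0.379], [-0.713, 1.634, -0.388], [-0.706, 1.658, -0.393]], [[-0.719, 1.58, -0.394], [-0.687, 1.572, -0.382], [-0.68, 1.595, -0.387], [-0.669, 1.613, -0.39]]]
[ 0.49611695 -0.45308822  0.00276158] [ 0.71681165 -0.00451672  0.00144751]
```

```bash
cat >> h.py <<'E'
from scipy.spatial.transform import Rotation as Ro
YAW=.156; O=np.array([.5050,.0420])
def cw(x,y,z=None):
    "cradle mm -> world m"
    c,s=np.cos(YAW),np.sin(YAW); p=O+np.array([c*x-s*y,s*x+c*y])/1000
    return p if z is None else np.r_[p,z/1000]
def wc(p):
    c,s=np.cos(YAW),np.sin(YAW); d=(np.asarray(p)[:2]-O)*1000
    return np.array([c*d[0]+s*d[1],-s*d[0]+c*d[1]])
def ori(a,pos):
    "tool down, closing line at angle a; of the two half turns the one with the smaller last joint"
    best=None
    for k in (0,np.pi):
        y=np.array([np.cos(a+k),np.sin(a+k),0]); z=np.array([0,0,-1.]); r=Ro.from_matrix(np.c_[np.cross(y,z),y,z]).as_rotvec()
        q=robot.inverse_kinematics(pos,r)
        if q is not None and (best is None or abs(q[5])<best[0]): best=(abs(q[5]),r)
    if best is None: raise robot.Unreachable(str((a,pos)))
    return best[1]
def barpt(t): # TCP for bar at joint value t
    return cw(110-185*np.cos(t),10,65+185*np.sin(t)-19)
def st():
    s=robot.read_state(); return 't',round(s['clock'],1),s['eef_pos'].round(4),'F',s['wrist_force'].round(1),'w',round(s['grip_width'],4),'g',round(s['gripper_force'],1)
E
python3 - <<'E'
from h import *
a=YAW+np.pi/2
for t in np.r_[-.12:1.65:8j]:
    p=barpt(t); print(t,p.round(3),robot.inverse_kinematics(p,ori(a,p)))
p=barpt(-.12); r=ori(a,p)
robot.move_gripper(.06)
robot.move_to(p+[0,0,.12],r)
c=robot.capture('wrist'); save(c,'w1'); 
for n in ['presser_grip','row_start','presser_hinge']:
    for d in robot.pinpoint(n,c)[:2]: print(n,d, wc(ray(c,d['pixel'],{'presser_grip':.043,'row_start':.012,'presser_hinge':.065}[n])))
for k,m in masks(c).items():
    if k in('white','yellow'):
        for b in blobs(c,m,amin=300): print(k,*b,wc(b[0]/1000))
c=robot.capture('top'); print('red',*[b for b in blobs(c,masks(c)['red'],amin=50)],sep='\n')
print(st())
E
```

```text
-0.12 [0.431 0.04  0.024] [-5.93340565e-02  6.00109740e-01  2.20222940e+00 -2.22044605e-15
  3.39253509e-01  1.35546227e+00]
0.13285714285714284 [0.431 0.04  0.071] [-5.91842615e-02  4.99037721e-01  2.17442553e+00 -1.77635684e-15
  4.68129405e-01  1.35561207e+00]
0.3857142857142857 [0.443 0.042 0.116] [-5.33754505e-02  4.20765055e-01  2.11058061e+00 -1.33226763e-15
  6.10246992e-01  1.36142088e+00]
0.6385714285714285 [0.465 0.046 0.156] [-4.31034066e-02  3.76135611e-01  2.01910855e+00 -1.33226763e-15
  7.46348488e-01  1.37169292e+00]
0.8914285714285713 [0.497 0.051 0.19 ] [-3.01953949e-02  3.67019987e-01  1.90922462e+00 -8.88178420e-16
  8.65348051e-01  1.38460093e+00]
1.1442857142857141 [0.537 0.057 0.214] [-1.64583301e-02  3.89156433e-01  1.78915218e+00 -8.88178420e-16
  9.63284036e-01  1.39833800e+00]
1.3971428571428568 [0.581 0.064 0.228] [-3.26868590e-03  4.35785284e-01  1.66584713e+00 -8.88178420e-16
  1.03996024e+00  1.41152764e+00]
1.65 [0.627 0.071 0.23 ] [ 8.52371478e-03  4.99823663e-01  1.54539554e+00 -8.88178420e-16
  1.09637345e+00  1.42332004e+00]
presser_grip {'pixel':
[... 393 characters left out ...]
, 15] [-73.29664846   7.68123197]
yellow [550.3  57.4] [ 8.7 42.9] 0.162 61.4 860 [250, 0, 13, 71] [47.14257426  8.1748206 ]
yellow [499.1 105.9] [ 9.3 67.9] 0.167 50.8 979 [175, 53, 18, 92] [ 4.09966306 64.04071176]
yellow [463.1  43.5] [ 9.  50.8] 0.175 50.7 588 [250, 127, 12, 59] [-41.15814187   7.99170559]
red
(array([ 693. , -174.2]), array([31.2, 34.1]), 1.595, np.float64(23.2), 129, [309, 143, 13, 12])
(array([577.9, 280.1]), array([36., 46.]), 3.07, np.float64(14.4), 225, [143, 185, 15, 18])
(array([ 449. , -219.6]), array([36.1, 45.1]), 0.035, np.float64(14.2), 237, [328, 229, 15, 18])
('t', 4.3, array([0.4307, 0.0407, 0.1439]), 'F', array([-0.9, -0.4, -0.4]), 'w', 0.0603, 'g', 0.0)
```

View pics/w1.png

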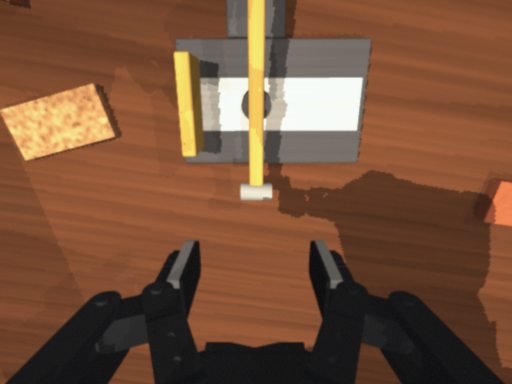

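```bash
sed -i 's/O=np.array(\[.5050,.0420\])/O=np.array([.5051,.0410])/' h.py
python3 - <<'E'
from h import *
a=YAW+np.pi/2
p=barpt(-.11); r=ori(a,p)
robot.move_linear(p+[0,0,.04],r)
print(robot.move_linear(p,feed=.06,until_force=8),st())
robot.move_gripper(.02); print(st())
for t in np.r_[0:1.62:12j]:
    robot.move_linear(barpt(t),feed=.12)
    s=st(); print(round(t,2),s[2:])
    if s[-3]<.02: break
E
```

```text
False ('t', 5.8, array([0.4306, 0.0394, 0.0258]), 'F', array([-0.5,  0.7, -0.7]), 'w', 0.0602, 'g', 0.0)
('t', 6.2, array([0.4307, 0.0395, 0.0261]), 'F', array([-0.5,  1.3,  6.1]), 'w', 0.0271, 'g', 58.5)
0.0 (array([0.4295, 0.0393, 0.0462]), 'F', array([ 1.2,  2.7, -2.4]), 'w', 0.0267, 'g', 59.3)
0.15 (array([0.4314, 0.0396, 0.0728]), 'F', array([ 1.9,  2.6, -2.5]), 'w', 0.0265, 'g', 59.3)
0.29 (array([0.4373, 0.0405, 0.0992]), 'F', array([ 1.7,  3.1, -3.2]), 'w', 0.0265, 'g', 59.3)
0.44 (array([0.4468, 0.042 , 0.1245]), 'F', array([ 2. ,  3.6, -3.4]), 'w', 0.0267, 'g', 59.4)
0.59 (array([0.46  , 0.0441, 0.1482]), 'F', array([-0.2,  3.2, -3.8]), 'w', 0.0265, 'g', 59.5)
0.74 (array([0.4767, 0.0468, 0.1699]), 'F', array([ 0.3,  3.9, -3. ]), 'w', 0.0267, 'g', 59.6)
0.88 (array([0.4962, 0.0499, 0.1888]), 'F', array([-1.3,  4.9, -1.7]), 'w', 0.0268, 'g', 59.4)
1.03 (array([0.5182, 0.0534, 0.2045]), 'F', array([-1.6,  4.6, -1.5]), 'w', 0.0261, 'g', 59.7)
1.18 (array([0.5422, 0.0573, 0.2167]), 'F', array([-3.1,  4.7,  0.4]), 'w', 0.0269, 'g', 59.8)
1.33 (array([0.5678, 0.0614, 0.2254]), 'F', array([-3.6,  5.8,  2.2]), 'w', 0.0267, 'g', 59.8)
1.47 (array([0.5945, 0.0657, 0.2302]), 'F', array([-3.2,  6.4,  3.1]), 'w', 0.0263, 'g', 59.2)
1.62 (array([0.6217, 0.07  , 0.2311]), 'F', array([-2.5,  6.9,  5.8]), 'w', 0.0265, 'g', 58.7)
```

```bash
cat >> h.py <<'E'
def find(kind,near=None):
    c=robot.capture('top'); bs=blobs(c,masks(c)[kind],amin=50)
    dim={'red':(36,46),'cork':(50,96),'white':(48,90)}[kind]
    return [(b[0]/1000,b[2],wc(b[0]/1000).round(1),b[1],b[3]) for b in bs if np.abs(b[1]-dim).max()<8 and b[3]<60]
def pick(p,a,w,zg,tries=2):
    "grip across width w (m), closing line at angle a, TCP height zg"
    g=np.r_[p,zg]; r=ori(a,g+[0,0,.1])
    robot.move_gripper(min(w+.022,.085))
    robot.move_to(g+[0,0,.10],r); robot.move_linear(g+[0,0,.02],r)
    hit=robot.move_linear(g,feed=.05,until_force=8); print('hit',hit,st())
    zg=robot.read_state()['eef_pos'][2]
    robot.move_gripper(w-.01); print('grip',st())
    robot.move_linear(np.r_[p,.13]); s=robot.read_state(); print('lift',st())
    return zg, abs(s['grip_width']-w)<.006
E
python3 - <<'E'
from h import *
robot.dwell(.3); robot.move_gripper(.06)
p=robot.read_state()['eef_pos']; robot.move_linear(p+[0,0,.06])
f=find('red'); print(f)
b=max(f,key=lambda b:b[0][1])
print(pick(b[0],b[1],.046,.003))
c=robot.capture('wrist'); save(c,'w2')
E
```

```text
[(array([0.5782, 0.2797]), 3.066, array([109.3, 224.4]), array([35.5, 46.2]), np.float64(14.0)), (array([ 0.4477, -0.2198]), 3.116, array([ -97.2, -248.7]), array([33.2, 40.6]), np.float64(14.4))]
hit False ('t', 14.5, array([0.5781, 0.2797, 0.0027]), 'F', array([ 0.6, -0.8, -0.4]), 'w', 0.0679, 'g', 0.0)
grip ('t', 14.9, array([0.5785, 0.2799, 0.0036]), 'F', array([-0.7,  0.4,  5.8]), 'w', 0.0441, 'g', 61.7)
lift ('t', 15.9, array([0.5778, 0.2795, 0.1291]), 'F', array([-0.3,  0.6, -0.6]), 'w', 0.044, 'g', 61.1)
(np.float64(0.002737167677211272), True)
```

View pics/w2.png

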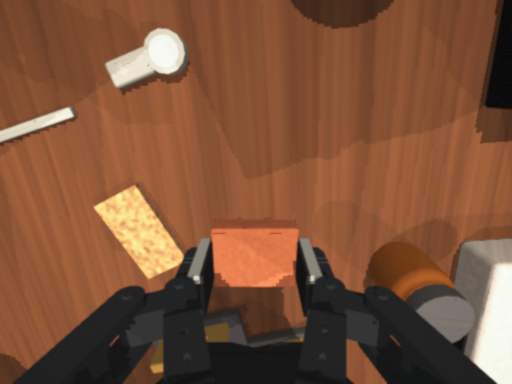

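```bash
cat >> h.py <<'E'
def place(y,zrel,zg,push=True,back=6,x=0,N=6):
    "set held thing with its centre at cradle (x,y), zrel mm over desk; push it to +y until force"
    t=cw(x,y-back,1000*zg+zrel+1.0); r=ori(YAW,t)
    robot.move_to(t+[0,0,.07],r); robot.dwell(.2)
    print('above',st())
    print(robot.move_linear(t,r,feed=.06,until_force=10),st())
    if push:
        z=robot.read_state()['eef_pos'][2]
        e=cw(x,y+5,0); e[2]=z
        print('push',robot.move_linear(e,feed=.02,until_force=N),st(),'y',wc(robot.read_state()['eef_pos'])-[x,y])
    w=robot.read_state()['grip_width']
    robot.move_gripper(w+.024)
    p=robot.read_state()['eef_pos']; robot.move_linear(p+[0,0,.1])
E
python3 - <<'E'
from h import *
place(42,12,.0027)
r=robot.read_state()['tool_rot']; p=cw(-60,42-40,170)
robot.move_linear(cw(-20,-30,170)); c=robot.capture('wrist'); save(c,'w3')
for b in blobs(c,masks(c)['red'],amin=300): print(b,wc(b[0]/1000),b[2]-YAW)
for b in blobs(c,masks(c)['yellow'],amin=200): print(b,wc(b[0]/1000))
print(find('red'))
E
```

```text
above ('t', 17.0, array([0.5   , 0.0774, 0.0857]), 'F', array([-0.5, -0.8, -0.2]), 'w', 0.0441, 'g', 61.1)
True ('t', 18.2, array([0.4994, 0.0765, 0.0156]), 'F', array([ 0.1, -0.5,  6.5]), 'w', 0.0441, 'g', 61.7)
push True ('t', 18.6, array([0.4987, 0.0825, 0.0156]), 'F', array([ 0.5, -4.6,  4.2]), 'w', 0.0442, 'g', 61.6) y [0.08570717 0.00915875]
(array([499. ,  77.7]), array([26.2, 44.7]), 0.154, np.float64(24.8), 1294, [253, 96, 47, 29]) [-0.32391878 37.2020843 ] -0.0020000000000000018
(array([494.9, 105.7]), array([ 9.5, 77.2]), 0.163, np.float64(50.8), 1094, [234, 71, 92, 13]) [-2.38261330e-02  6.54990796e+01]
[]
```

View pics/w3.png

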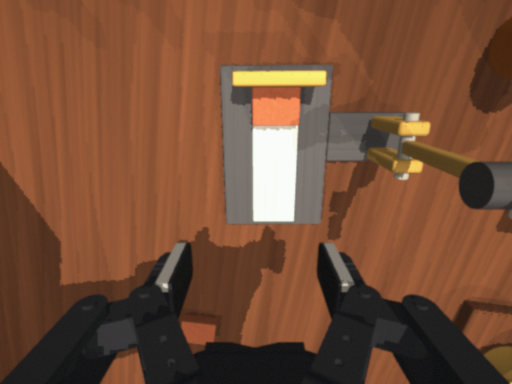

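Run:
```python
from h import *
robot.move_to(np.array([.47,-.12,.25]),robot.read_state()['tool_rot'])
c=robot.capture('top')
for b in blobs(c,masks(c)['red'],amin=30): print(b,wc(b[0]/1000))
c=robot.capture('wrist')
for b in blobs(c,masks(c)['red'],amin=200): print(b,wc(b[0]/1000))
```

```text
(array([ 694.2, -174.8]), array([30.4, 33.3]), 1.125, np.float64(23.1), 126, [309, 143, 13, 12]) [ 153.27527216 -242.55956164]
(array([499.1,  81.2]), array([27.2, 44.7]), 0.154, np.float64(26.5), 170, [218, 212, 12, 18]) [ 0.31865501 40.6440458 ]
(array([500.4,  65.9]), array([ 4.4, 45.5]), 0.153, np.float64(24.7), 207, [289, 0, 42, 5]) [-0.77426225 25.32786051]
(array([ 693.5, -175.6]), array([32. , 32.2]), 2.542, np.float64(21.4), 487, [392, 209, 25, 25]) [ 152.45947807 -243.24108935]
(array([ 447.8, -221.7]), array([36.1, 45.9]), 0.016, np.float64(12.8), 763, [213, 211, 34, 27]) [ -97.41936882 -250.6073554 ]
```

Run:
```python
from h import *
zg,ok=pick(np.array([.4487,-.2203]),.025,.046,.003); print(zg,ok)
if ok:
    place(6,12,zg)
    robot.move_linear(cw(-20,-30,170)); c=robot.capture('wrist'); save(c,'w4')
    for b in blobs(c,masks(c)['red'],amin=300): print(b,wc(b[0]/1000),b[2]-YAW)
    for b in blobs(c,masks(c)['yellow'],amin=200): print(b,wc(b[0]/1000))
    robot.move_to(np.array([.47,.2,.25]),robot.read_state()['tool_rot'])
    c=robot.capture('top')
    for b in blobs(c,masks(c)['red'],amin=30): print(b,wc(b[0]/1000))
    print(find('cork'),find('white'))
```

```text
hit False ('t', 23.6, array([ 0.4486, -0.2203,  0.0028]), 'F', array([-1.1,  0. , -0.2]), 'w', 0.0682, 'g', 0.0)
grip ('t', 23.9, array([ 0.4488, -0.2204,  0.0036]), 'F', array([-0.9,  1. ,  6.6]), 'w', 0.0443, 'g', 61.2)
lift ('t', 24.9, array([ 0.4484, -0.2201,  0.1294]), 'F', array([-0.7,  0.2, -0.7]), 'w', 0.0443, 'g', 61.1)
0.002767793495051636 True
above ('t', 26.2, array([0.5053, 0.0399, 0.0859]), 'F', array([ 0.9, -0.4,  0.1]), 'w', 0.0441, 'g', 61.1)
True ('t', 27.3, array([0.5049, 0.041 , 0.0156]), 'F', array([-0.1,  0. ,  5.9]), 'w', 0.0439, 'g', 61.7)
push True ('t', 27.7, array([0.5043, 0.0472, 0.0156]), 'F', array([ 0.4, -4. ,  4.1]), 'w', 0.0444, 'g', 61.7) y [0.20319401 0.23267185]
(array([501.6,  59.6]), array([45.4, 62.5]), 1.737, np.float64(24.8), 2934, [252, 96, 48, 65]) [-0.56765288 18.91792193] 1.5810000000000002
(array([494.6, 105.7]), array([ 9.6, 77.9]), 0.156, np.float64(50.8), 1148, [233, 71, 93, 13]) [-0.32018313 65.54569004]
(array([ 694.4, -175.7]), array([31.6, 32.6]), 0.909, np.float64(23.3), 129, [309, 143, 13, 12]) [ 153.33301226 -243.47970624]
(array([505.6,  43.9]), array([25.5, 44.5]), 0.305, np.float64(26.7), 135, [230, 210, 13, 16]) [0.94449563 2.78710029]
[] [(array([ 0.5161, -0.3679]), 1.183, array([ -52.7, -405.6]), array([48.8, 91. ]), np.float64(12.0))]
```

View pics/w4.png

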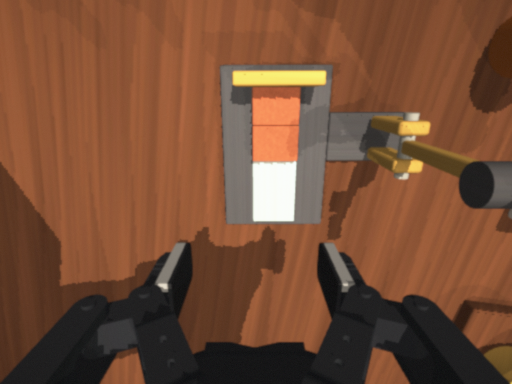

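Run:
```python
from h import *
c=robot.capture('wrist')
bs=[b for b in blobs(c,masks(c)['cork'],amin=300)]; print(bs)
p,a=np.array([.4588,.2345]),1.967
m=[b for b in bs if np.abs(b[1]-(50,96)).max()<6]
if m: p=(p+m[0][0]/1000)/2
zg,ok=pick(p,a-np.pi/2,.050,.000); print(p,zg,ok)
if ok:
    place(8.5,26,zg,push=False,back=0)
    robot.move_linear(cw(-20,-30,170)); c=robot.capture('wrist'); save(c,'w5')
    for k in ('red','cork','yellow'):
        for b in blobs(c,masks(c)[k],amin=200): print(k,b,wc(b[0]/1000))
```

```text
[(array([457.3, 233.1]), array([49.9, 96. ]), 1.978, np.float64(7.8), 2718, [221, 89, 57, 80])]
hit False ('t', 32.7, array([ 4.580e-01,  2.338e-01, -2.000e-04]), 'F', array([ 1.4, -0.4, -0.1]), 'w', 0.0722, 'g', 0.0)
grip ('t', 33.1, array([0.4581, 0.2339, 0.0006]), 'F', array([-0.8, -0.9,  6. ]), 'w', 0.0478, 'g', 61.1)
lift ('t', 34.1, array([0.4577, 0.2337, 0.1293]), 'F', array([-0.5, -0.9,  0.1]), 'w', 0.0477, 'g', 61.7)
[0.45805 0.2338 ] -0.00023954068919905536 True
above ('t', 35.1, array([0.5037, 0.0507, 0.097 ]), 'F', array([ 0.2, -0.2,  0.9]), 'w', 0.0476, 'g', 61.7)
True ('t', 36.3, array([0.5036, 0.0494, 0.0266]), 'F', array([-0.6, -0.4,  5.3]), 'w', 0.048, 'g', 62.3)
cork (array([494.2, 104.8]), array([11.2, 78.9]), 0.154, np.float64(49.2), 240, [232, 70, 94, 16]) [-0.85515702 64.71876626]
cork (array([503. ,  48.5]), array([50.1, 95.6]), 1.738, np.float64(33.8), 4707, [249, 90, 54, 100]) [-0.90923873  7.7351978 ]
cork (array([609.5,  83.2]), array([11.4, 25.8]), 0.154, np.float64(73.5), 418, [399, 120, 32, 16]) [109.68876597  25.46712822]
yellow (array([494.6, 105.7]), array([ 9.6, 78. ]), 0.156, np.float64(50.8), 1149, [233, 71, 93, 13]) [-0.32018313 65.54569004]
```

View pics/w5.png

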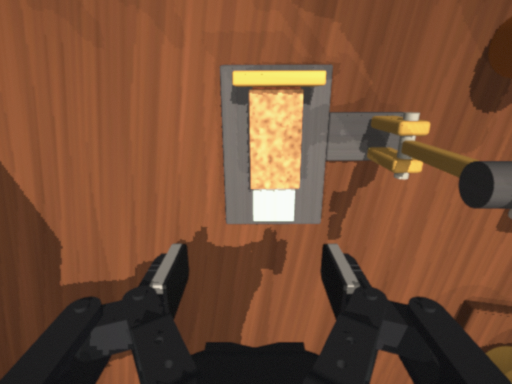

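Run:
```python
from h import *
robot.move_to(np.array([.45,-.25,.25]),robot.read_state()['tool_rot'])
f=find('white'); c=robot.capture('wrist')
m=[b for b in blobs(c,masks(c)['white'],amin=300) if np.abs(b[1]-(48,90)).max()<6]; print(f,m)
p,a=f[0][0],f[0][1]
if m: p=(p+m[0][0]/1000)/2
zg,ok=pick(p,a-np.pi/2,.048,.001); print(p,zg,ok)
if ok:
    place(11,35,zg,push=False,back=0)
    robot.move_linear(cw(-20,-30,185)); c=robot.capture('wrist'); save(c,'w6')
    for k in ('red','cork','yellow','white'):
        for b in blobs(c,masks(c)[k],amin=100): print(k,b,wc(b[0]/1000))
```

```text
[] [(array([ 515.6, -369.7]), array([48.6, 90.2]), 1.183, np.float64(10.9), 1702, [261, 212, 55, 60])]Traceback (most recent call last):
  File "<stdin>", line 5, in <module>
IndexError: list index out of range
```

The arm hides the cover from the top camera. The wrist view agrees with the earlier top measurements, so I'll use those.

Run:
```python
from h import *
p,a=np.array([.5158,-.3688]),1.182
zg,ok=pick(p,a-np.pi/2,.048,.001); print(p,zg,ok)
if ok:
    place(11,35,zg,push=False,back=0)
    robot.move_linear(cw(-20,-30,185)); c=robot.capture('wrist'); save(c,'w6')
    for k in ('red','cork','yellow','white'):
        for b in blobs(c,masks(c)[k],amin=100): print(k,b,wc(b[0]/1000))
```

```text
hit False ('t', 41.5, array([ 0.5157, -0.3688,  0.0007]), 'F', array([-0.4,  0. , -0.9]), 'w', 0.07, 'g', 0.0)
grip ('t', 41.8, array([ 0.5161, -0.369 ,  0.0016]), 'F', array([-0.3,  1.1,  6.6]), 'w', 0.0462, 'g', 62.2)
lift ('t', 42.8, array([ 0.5154, -0.3685,  0.1291]), 'F', array([ 1.1,  0.7, -1.6]), 'w', 0.0462, 'g', 61.6)
[ 0.5158 -0.3688] 0.0007309680349450939 True
above ('t', 44.6, array([0.5036, 0.0512, 0.1067]), 'F', array([-0.8, -0.2, -1.1]), 'w', 0.0463, 'g', 61.6)
True ('t', 45.8, array([0.5032, 0.0519, 0.0366]), 'F', array([-1.1, -0.4,  5.1]), 'w', 0.0463, 'g', 62.3)
cork (array([494.9, 105.3]), array([11.1, 79.2]), 0.154, np.float64(50.2), 300, [233, 71, 90, 15]) [-0.08597335 65.10393697]
cork (array([609.4,  83.2]), array([11.9, 25.5]), 0.135, np.float64(73.5), 369, [391, 119, 30, 15]) [109.58998031  25.48266502]
cork (array([620.3,  52.1]), array([11.9, 12.7]), 0.008, np.float64(73.4), 172, [397, 156, 18, 13]) [115.52567202  -6.93318857]
yellow (array([494.8, 105.4]), array([ 9.3, 77.2]), 0.16, np.float64(50.7), 955, [235, 73, 87, 12]) [-0.16922221 65.21825944]
yellow (array([ 825.2, -174.8]), array([13.3, 26.2]), 2.488, np.float64(74.0), 105, [500, 366, 12, 17]) [ 282.68449419 -262.91277403]
white (array([502.7,  51. ]), array([48. , 88.6]), 1.726, np.float64(45.8), 4559, [251, 90, 51, 94]) [-0.81717564 10.25144985]
white (array([515.7, -24.8]), array([39.1, 47.1]), 0.165, np.float64(11.2), 1227, [253, 184, 41, 32]) [  0.24806396 -66.64786917]
```

View pics/w6.png

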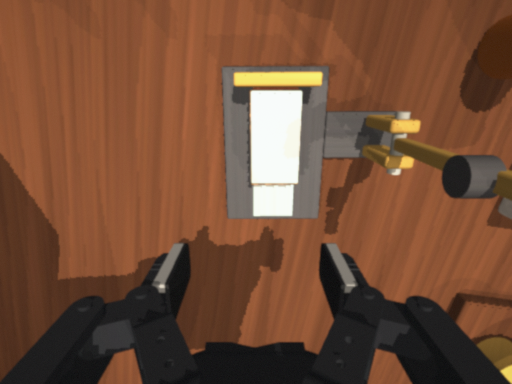

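Run:
```python
from h import *
a=YAW+np.pi/2
p=barpt(1.62); r=ori(a,p)
robot.move_gripper(.06)
robot.move_to(p+[0,0,.08],r)
print(robot.move_linear(p,feed=.06,until_force=8),st())
robot.move_gripper(.02); print(st())
if .024<robot.read_state()['grip_width']<.031:
    for t in np.r_[1.5:.08:11j]:
        robot.move_linear(barpt(t),feed=.1)
        s=st(); print(round(t,2),s[2:])
        if s[-3]<.022: break
    else:
        print(robot.move_linear(barpt(-.03),feed=.03,until_force=7),st())
        robot.move_gripper(.055)
        e=robot.read_state()['eef_pos']; robot.move_linear(e+[0,0,.12])
        c=robot.capture('wrist'); save(c,'w7')
        for k in ('cork','yellow','white','red'):
            for b in blobs(c,masks(c)[k],amin=100): print(k,b,wc(b[0]/1000))
    robot.dwell(.5)
    c=robot.capture('scene'); cv2.imwrite('pics/s7.png',cv2.resize(c['img'][140:240,190:310,::-1],(720,600),interpolation=cv2.INTER_CUBIC))
```

```text
False ('t', 50.8, array([0.6213, 0.0694, 0.2312]), 'F', array([ 0.3, -0.5,  0.2]), 'w', 0.0599, 'g', 0.0)
('t', 51.2, array([0.6213, 0.07  , 0.2313]), 'F', array([-1.6,  5.4,  4. ]), 'w', 0.0259, 'g', 58.8)
1.5 (array([0.5993, 0.0664, 0.2302]), 'F', array([ 0.4,  5.7, -3.7]), 'w', 0.0262, 'g', 59.9)
1.36 (array([0.5741, 0.0624, 0.2265]), 'F', array([ 1.7,  6.7, -5.9]), 'w', 0.0263, 'g', 63.5)
1.22 (array([0.5495, 0.0584, 0.2198]), 'F', array([ 0.4,  7.2, -1.6]), 'w', 0.0259, 'g', 69.5)
1.07 (array([0.5258, 0.0546, 0.2092]), 'F', array([-1.3,  8. ,  3.5]), 'w', 0.0261, 'g', 73.5)
0.93 (array([0.5037, 0.0511, 0.1951]), 'F', array([-4.5,  7.1,  6. ]), 'w', 0.0259, 'g', 76.1)
0.79 (array([0.484 , 0.0479, 0.1779]), 'F', array([-5.3,  5.7,  5.4]), 'w', 0.0264, 'g', 77.2)
0.65 (array([0.467 , 0.0452, 0.1579]), 'F', array([-4.6,  6.1,  3.8]), 'w', 0.0264, 'g', 77.6)
0.51 (array([0.4528, 0.0429, 0.1357]), 'F', array([-4.4,  6.1,  2.9]), 'w', 0.0263, 'g', 77.5)
0.36 (array([0.4418, 0.0412, 0.1117]), 'F', array([-4.1,  4.7,  1.4]), 'w', 0.0264, 'g', 77.2)
0.22 (array([0.4342, 0.04  , 0.0865]), 
[... 826 characters left out ...]
t64(68.7), 140, [251, 69, 9, 43]) [8.2555688  8.72327827]
yellow (array([466.1,  44.2]), array([ 9.4, 57.8]), 0.163, np.float64(68.8), 593, [249, 113, 12, 68]) [-38.0292319    9.22049461]
white (array([498.3,  75.8]), array([39.3, 47.8]), 0.158, np.float64(45.8), 2387, [202, 73, 46, 57]) [-1.3106177  35.43391428]
white (array([506.8,  21.8]), array([30.6, 47.8]), 0.15, np.float64(45.8), 1811, [269, 73, 37, 57]) [ -1.30370993 -19.23097347]
white (array([515.4, -23.6]), array([42.9, 46.8]), 0.156, np.float64(11.1), 2071, [308, 74, 45, 50]) [  0.1381486  -65.41583077]
white (array([430.8,  38.3]), array([11.6, 26.7]), 1.697, np.float64(70.9), 378, [240, 181, 31, 14]) [-73.81724328   8.87663191]
```

View pics/s7.png

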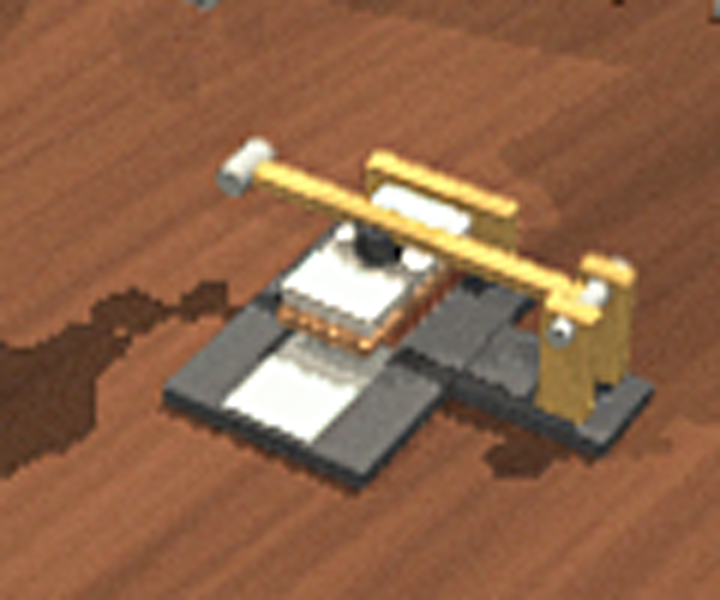

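View pics/w7.png

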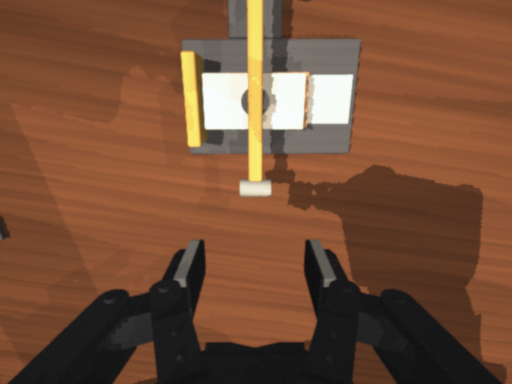

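Run:
```python
from h import *
robot.dwell(1.5); print(robot.sign_off(),st())
```

```text
the job is handed in; nothing more can be done
the job is handed in; nothing more can be done
```

The job is handed in: two jasper slabs, all I found on the table, are butted in a row from the end stop, with the cork sheet and marble cover on top and the presser arm lowered level, its foot on the cover; the hand-in call did not return a verdict.

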